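# Start three lab stirrers in order with light key presses

### The job

Start the stirrers for a timed run: with a fingertip lightly press the orange start key of the stirrer carrying the amber bottle, then that of the stirrer with the blue-lidded jar, then that of the stirrer with the green flask, each down until it stays down. Press in that order, leave the empty stirrer off, and do not pick up or shift the bottle, the jar or the flask.

Things in the scene. Friction and masses are not known exactly. Their poses are not given: they have to be found in the camera images.
- stirrer_amber: fixed white magnetic stirrer carrying amber bottle; one of four identical ones, 200 mm deep (its x) by 115 mm wide (its y); housing top 42 mm above the bench; a steel plate of 55 mm radius, top 54 mm above the bench, is centred 35 mm along its +x; its start key is centred 75 mm along its -x, on the side towards the robot. Origin: centre of its underside on the bench, z up
- key_amber_top (a point): centre of the top face of the round orange start key (30 mm diameter) of the stirrer carrying amber bottle; released it is 58 mm above the bench and stands 16 mm proud of the housing; it moves with the key; nothing else of its stirrer within 50 mm of it is higher than 44 mm; pressed home and let go it stays 8 mm proud
- key_amber (a joint): how far that key is pushed in, straight down, m: 0 off, 0.008 at its stop, on beyond 0.005. It slides at about 3 N and stays where pushed; it cannot be released. It rides on a spring of 2 N per mm: it sinks 1.5 mm before it slides (not in the joint value, comes back on release), and at its stop gives 0.5 mm per further N until hard at 12 N, 14 mm below where its top began
- stirrer_jar: fixed white magnetic stirrer carrying blue-lidded jar; one of four identical ones, 200 mm deep (its x) by 115 mm wide (its y); housing top 42 mm above the bench; a steel plate of 55 mm radius, top 54 mm above the bench, is centred 35 mm along its +x; its start key is centred 75 mm along its -x, on the side towards the robot. Origin: centre of its underside on the bench, z up
- key_jar_top (a point): centre of the top face of the round orange start key (30 mm diameter) of the stirrer carrying blue-lidded jar; released it is 58 mm above the bench and stands 16 mm proud of the housing; it moves with the key; nothing else of its stirrer within 50 mm of it is higher than 44 mm; pressed home and let go it stays 8 mm proud
- key_jar (a joint): how far that key is pushed in, straight down, m: 0 off, 0.008 at its stop, on beyond 0.005. It slides at about 3 N and stays where pushed; it cannot be released. It rides on a spring of 2 N per mm: it sinks 1.5 mm before it slides (not in the joint value, comes back on release), and at its stop gives 0.5 mm per further N until hard at 12 N, 14 mm below where its top began
- stirrer_flask: fixed white magnetic stirrer carrying green flask; one of four identical ones, 200 mm deep (its x) by 115 mm wide (its y); housing top 42 mm above the bench; a steel plate of 55 mm radius, top 54 mm above the bench, is centred 35 mm along its +x; its start key is centred 75 mm along its -x, on the side towards the robot. Origin: centre of its underside on the bench, z up
- key_flask_top (a point): centre of the top face of the round orange start key (30 mm diameter) of the stirrer carrying green flask; released it is 58 mm above the bench and stands 16 mm proud of the housing; it moves with the key; nothing else of its stirrer within 50 mm of it is higher than 44 mm; pressed home and let go it stays 8 mm proud
- key_flask (a joint): how far that key is pushed in, straight down, m: 0 off, 0.008 at its stop, on beyond 0.005. It slides at about 3 N and stays where pushed; it cannot be released. It rides on a spring of 2 N per mm: it sinks 1.5 mm before it slides (not in the joint value, comes back on release), and at its stop gives 0.5 mm per further N until hard at 12 N, 14 mm below where its top began
- stirrer_empty: fixed white magnetic stirrer carrying nothing (the empty stirrer); one of four identical ones, 200 mm deep (its x) by 115 mm wide (its y); housing top 42 mm above the bench; a steel plate of 55 mm radius, top 54 mm above the bench, is centred 35 mm along its +x; its start key is centred 75 mm along its -x, on the side towards the robot. Origin: centre of its underside on the bench, z up
- key_empty_top (a point): centre of the top face of the round orange start key (30 mm diameter) of the stirrer carrying nothing (the empty stirrer); released it is 58 mm above the bench and stands 16 mm proud of the housing; it moves with the key; nothing else of its stirrer within 50 mm of it is higher than 44 mm; pressed home and let go it stays 8 mm proud
- key_empty (a joint): how far that key is pushed in, straight down, m: 0 off, 0.008 at its stop, on beyond 0.005. It slides at about 3 N and stays where pushed; it cannot be released. It rides on a spring of 2 N per mm: it sinks 1.5 mm before it slides (not in the joint value, comes back on release), and at its stop gives 0.5 mm per further N until hard at 12 N, 14 mm below where its top began
- amber_bottle: brown glass bottle with black cap, 64 mm diameter, 105 mm tall, standing on the plate of its stirrer. Origin: centre of its underside; z up. Loose, must not be moved
- blue_lid_jar: white plastic jar with blue lid, 72 mm diameter, 80 mm tall, standing on the plate of its stirrer. Origin: centre of its underside; z up. Loose, must not be moved
- green_flask: green glass conical flask with black stopper, 76 mm diameter at the foot, 106 mm tall, standing on the plate of its stirrer. Origin: centre of its underside; z up. Loose, must not be moved
Mind the look-alikes: they are no part of the job. What is shaped like the stirrer_amber but brown or purple is not meant. Leave any yellow look-alike of the stirrer_flask alone.

How it is judged:
On the way, in this order (a step that is already met when the one before it is completed fails the run):
1. the key of the stirrer carrying the amber bottle is pressed down (value of joint key_amber above 0.005 m), for 0.1 s.
2. the key of the stirrer carrying the blue-lidded jar is pressed down (value of joint key_jar above 0.005 m), for 0.1 s.
3. the key of the stirrer carrying the green flask is pressed down (value of joint key_flask above 0.005 m), for 0.1 s.
At the end, for the whole second after the job is handed in: the keys of the amber-bottle, jar and flask stirrers are all down by more than 5 mm of their 8 mm, the empty stirrer's key is pressed less than 2 mm, and the three vessels stand upright (within 0.1 rad) and at rest within 10 mm of where they began (value of joint each of key_amber, key_jar, key_flask above 0.005 m and not (value of joint key_empty above 0.002 m) and distance of each of amber_bottle, blue_lid_jar, green_flask from where it was at the start of the episode below 0.01 m and angle between each of amber_bottle, blue_lid_jar, green_flask's own z axis and vertical below 0.1 rad and linear speed of each of amber_bottle, blue_lid_jar, green_flask below 0.02 m/s); the robot touches nothing.
It fails at once if the jar stirrer's key is pressed (over 2 mm) before the amber-bottle stirrer's is down (value of joint key_jar above 0.002 m and not (value of joint key_amber above 0.005 m)).
It fails at once if the flask stirrer's key is pressed (over 2 mm) before the jar stirrer's is down (value of joint key_flask above 0.002 m and not (value of joint key_jar above 0.005 m)).
It fails at once if the empty stirrer's key is pressed (over 2 mm) (value of joint key_empty above 0.002 m).
It fails at once if a stirrer or its key is pushed with more than 20 N (contact force between any of stirrer_amber, stirrer_jar, stirrer_flask, stirrer_empty and the arm above 20 N or contact force between any of stirrer_amber, stirrer_jar, stirrer_flask, stirrer_empty and the fingers above 20 N).
It fails at once if a vessel is lifted, shifted by more than 10 mm or tipped by more than 0.2 rad (distance of any of amber_bottle, blue_lid_jar, green_flask from where it was at the start of the episode above 0.01 m or angle between any of amber_bottle, blue_lid_jar, green_flask's own z axis and vertical above 0.2 rad).
It also fails if it takes over 61 s, if anything falls off the work surface, if the arm or the gripper's body presses on something with over 40 N, if the wrist force passes 120 N, or if a joint passes its speed limit or range.

### The arm

A 7-joint arm with a two-finger parallel gripper is mounted at the origin on the work surface. World frame = base frame: x ahead of the robot, y to its left, z up, the work surface at z = 0. Lengths are in m, angles in rad, forces in N, time in s.
With the tool pointing down it reaches from about 0.4 to 0.85 m from the base axis. Payload 4.4 kg.
Tool frame: the origin (TCP) lies midway between the tips of the shut fingers; the grasp point (between the pads) lies bot.hold_point_z behind it (bot.hold_point_z is the distance from the TCP to the grasp point, in m); z points along the fingers, y is the line along which they close (so a half turn about z gives the same grasp; the last joint's range is limited). The gripper opens to 94 mm and grips with 3 to 60 N. Pads are 16 mm wide; open, the fingers measure 119 mm over their backs; the gripper's body (75 mm by 177 mm) begins 78 mm behind the grasp point.
Start: joints at [-1.319, 0.628, 0.038, 1.517, -0.027, 0.996, -0.02], TCP at [0.203, 0.617, 0.205] pointing down, gripper open.
Joint ranges: [-3.06, 3.06], [-0.37, 2.12], [-1.25, 1.32], [0.18, 2.47], [-1.1, 4.24], [0.23, 1.98], [-2.94, 2.94]. Speed limits (rad/s): [2.57, 2.57, 3.14, 3.14, 3.14, 3.14, 3.14].

### API

Orientations are given as a rotation vector (axis times angle).
In Python, from plant import bot gives the robot as it stands.
- The arm moves only by the tool send_rows, never from a script. Its argument "rows" is a list of rows, each an object with "slide": the shift along the world's x, y, z in units of 50 mm (1.0 is 50 mm), a list of three; "twist": the turn, a rotation vector about the world's x, y, z in rad, a list of three; "jaw": the gripper command: -1 is fully open, 1 is shut, values between are in proportion. In form: [{"slide": [x, y, z], "twist": [rx, ry, rz], "jaw": jaw}, ...]. A call has 1 to 12 rows; each row is the pose to reach, as a shift and turn from the pose commanded when the call began; what a row does not reach only later rows make up. A row lasts 1/8 s, in which the tool goes at most 62.5 mm and 10.7 degrees, less where a joint would pass 70% of its speed; a pose out of reach is approached as far as the arm can. A call with a gripper value outside its range is refused whole. The fingers move at their own pace and stop on an object; "force" is the grip in N (left out, the last holds). Time passes only in rows, so rows that repeat a pose let the fingers close. It gives the time, the measured TCP pose, the force, the opening and the grip force at its end, in the units of the state.
- bot.sense(): the state, without advancing time (a new reading comes with each control period).
- bot.read_camera(name): name is "scene" or "top" or "wrist"; returns (picture, depth): 420x560x3 uint8, red, green, blue; 420x560 float32, m along the optical axis (not along the pixel's ray), 0 where there is no reading.
- bot.camera_params(name): a dict with "vertical_fov" (degrees; the focal length in pixels is half the picture's height over the tangent of half this angle, whatever the lens; pixels are square), "cx", "cy" (the principal point, pixels), "k1" (the pictures are not rectified: a ray, as slopes to the right and down, at radius r is drawn at 1 + k1 r^2 times it, then the intrinsics apply), "rvec" (rotation vector, rad) and "tvec" (3), from world to camera coordinates, as OpenCV has them. Camera axes: x right, y down, z forward; pixel columns grow to the right and rows downward; lengths in m; the calibration is good to about 2 mm. A picture is of the moment at which its call begins: read the wrist's pose just before it. camera_params takes no time and is no camera call; for the wrist camera it gives the pose at the moment of the call.
- bot.job_done(): hands the job in; it is judged then, once.
The state is a dict: "time": time; "q": joint angles; "joint_vel": joint speeds; "tau": joint torques, N m; "ee_pos": TCP position; "tool_rot": TCP orientation; "contact_force": force on the tool from outside, world axes, zero at the start; "ft_torque": the same for the moment, N m; "gripper_width": finger opening in m; "finger_force": force on a finger pad.
Only numpy, scipy, OpenCV 4.12 (cv2) and the standard library are available. Lean on these libraries where they do the work, as an engineer would, in place of code of your own. Each camera call takes 0.05 s, during which the arm holds its last target. There are 200 camera calls.

## Working session

There is one attempt and no reset: what is moved stays moved. The work goes in short steps, Python scripts to look and compute and a tool call to move; the robot and the scene stay as the last step left them, time stands still between calls to the robot, and variables do not carry over. Pictures are saved under pics/ and viewed, at most 10 in all, crops included, and the job is handed in when it is done.

Besides the shell and the picture viewer there is one more tool, called after "Call:" as name(argument=value, ...), one argument or row to a line, values as JSON. send_rows: Moves the arm, as the interface text tells. Its arguments: {"type":"object","properties":{"rows":{"type":"array","items":{"type":"object","properties":{"slide":{"type":"array","items":{"type":"number"}},"twist":{"type":"array","items":{"type":"number"}},"jaw":{"type":"number"}}}},"force":{"type":"number"}},"required":["rows"]}

```bash
mkdir -p pics; cat > h.py <<'E'
import numpy as np, cv2
from plant import bot
def snap(n,f):
    p=bot.camera_params(n); im,d=bot.read_camera(n)
    cv2.imwrite('pics/'+f,im[...,::-1]); np.savez(f'{f}.npz',im=im,d=d,**p); return im,d,p
def ray(p,u,v,z):
    f=210/np.tan(np.radians(p['vertical_fov'])/2)
    K=np.array([[f,0,p['cx']],[0,f,p['cy']],[0,0,1.]])
    s=cv2.undistortPoints(np.array([[[u,v]]],float),K,np.array([p['k1'],0,0,0.]))[0,0] if 0 else None
    a=np.array([(u-p['cx'])/f,(v-p['cy'])/f]); b=a.copy()
    for _ in range(30): b=a/(1+p['k1']*(b@b))
    R=cv2.Rodrigues(np.array(p['rvec'],float))[0]; c=-R.T@np.array(p['tvec'],float).ravel()
    w=R.T@np.array([b[0],b[1],1]); return c+w*(z-c[2])/w[2]
def orange(im,p,z=.058):
    h=cv2.cvtColor(im,cv2.COLOR_RGB2HSV)
    m=cv2.inRange(h,(5,150,120),(20,255,255))
    n,_,st,ce=cv2.connectedComponentsWithStats(m)
    for i in range(1,n):
        if st[i,4]>25: print(ce[i].round(1),st[i].tolist(),ray(p,*ce[i],z).round(4))
E
sed -i '/undistortPoints/d;/K=np.array/d' h.py
python3 - <<'E'
from h import *
for n in('scene','top'):
    im,d,p=snap(n,n+'1.png'); print(n,p); orange(im,p)
s=bot.sense();print(s['ee_pos'],s['tool_rot'],s['contact_force'],s['time'])
E
```

```text
scene {'vertical_fov': 53.85177965796895, 'cx': 279.1282383898375, 'cy': 215.91417271127716, 'k1': 0.01931730661323249, 'rvec': array([ 1.11787192,  2.52492721, -0.84235954]), 'tvec': array([ 0.21621947, -0.32089626,  1.5112866 ])}
[171.4 156.6] [168, 154, 8, 6, 39] [ 0.5309 -0.2817  0.058 ]
[224.7 175.6] [221, 173, 9, 6, 43] [ 0.4717 -0.0931  0.058 ]
[388.8 197.9] [385, 194, 9, 8, 55] [0.2039 0.3366 0.058 ]
[273.1 206.1] [269, 203, 9, 7, 53] [0.4591 0.1014 0.058 ]
[318.4 234.8] [314, 231, 10, 9, 62] [0.4492 0.2649 0.058 ]
[418.5 267.9] [414, 264, 10, 9, 73] [0.3539 0.5271 0.058 ]
[328.3 324.1] [323, 319, 12, 11, 106] [0.6362 0.4471 0.058 ]
top {'vertical_fov': 48.74065950644094, 'cx': 283.12936977100094, 'cy': 212.97064942811016, 'k1': -0.09858395943493299, 'rvec': array([ 2.14582743, -2.1842371 ,  0.16126906]), 'tvec': array([0.12970099, 0.5023888 , 1.13144988])}
[152.1 162.4] [147, 158, 11, 10, 87] [0.6335 0.4454 0.058 ]
[445.2 200.3] [441, 196, 10, 10, 79] [ 0.5265 -0.2853  0.058 ]
[372.  225.3] [367, 221, 11, 10, 86] [ 0.4669 -0.0964  0.058 ]
[292.9 231.3] [288, 227, 11, 10, 90] [0.4556 0.0984 0.058 ]
[225.5 236.6] [221, 232, 10, 11, 89] [0.4456 0.2626 0.058 ]
[117.8 277.5] [113, 273, 11, 10, 90] [0.3501 0.525  0.058 ]
[196. 339.] [191, 334, 11, 10, 90] [0.202  0.3347 0.058 ]
[0.20288174 0.61689371 0.20466955] [-4.97112826e-01 -3.10171842e+00  2.62042027e-03] [ 0.15018405 -0.42210005  0.26176729] 0.1
```

View pics/top1.png

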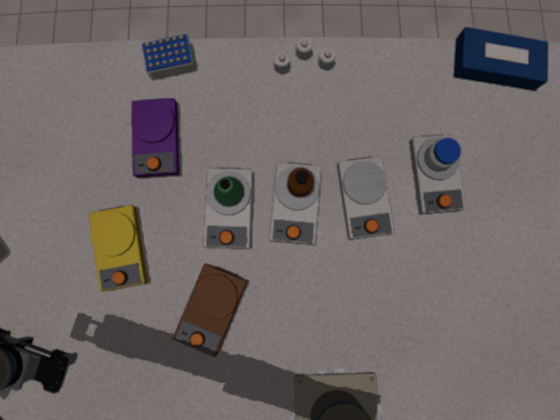

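View pics/scene1.png

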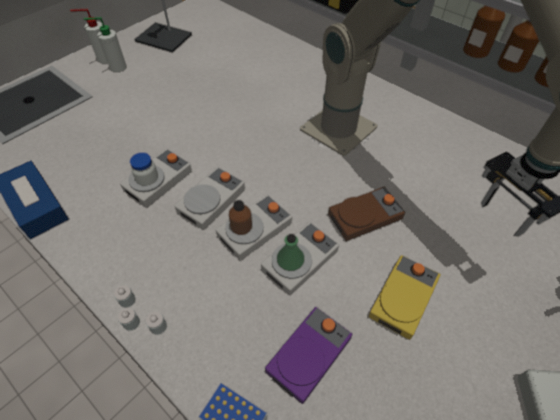

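In the top view there are seven orange keys. Brown (196,339), yellow (118,277) and purple (152,162) are look-alikes. The white stirrers are flask (226,237), amber (293,231), empty (372,225) and jar (445,200). I'll confirm them in a crop.

```bash
python3 - <<'E'
from h import *
im=cv2.imread('pics/top1.png'); c=cv2.resize(im[120:255,195:475],(800,386),interpolation=cv2.INTER_CUBIC); cv2.imwrite('pics/crop1.png',c)
p=dict(np.load('top1.png.npz')); print(bot.hold_point_z)
R=cv2.Rodrigues(np.array(bot.sense()['tool_rot']))[0];print(R.round(3))
for n,k,pl in(('amber',(292.9,231.3),(297.5,187)),('jar',(445.2,200.3),(438.5,158)),('flask',(225.5,236.6),(229,193))):
    a=ray(p,*k,.058);b=ray(p,*pl,.054);d=b-a;print(n,np.degrees(np.arctan2(d[1],d[0])),np.hypot(*d[:2]))
E
```

```text
0.0188
[[-0.95   0.313 -0.001]
 [ 0.313  0.95  -0.002]
 [ 0.    -0.002 -1.   ]]
amber -7.221957810940306 0.11109466918653056
jar 4.41162635783878 0.11006047548063212
flask -4.544189484056708 0.10834396963347798
```

View pics/crop1.png

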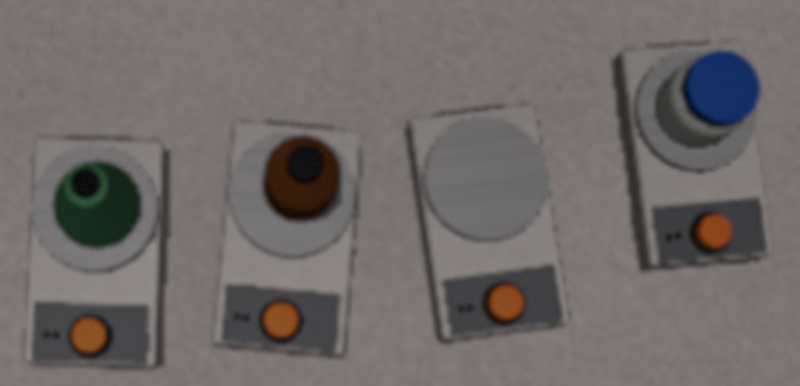

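The crop shows, left to right, flask (90,335), amber bottle (281,320), empty (506,302) and jar (714,231). All are white stirrers, so the identification holds. Next I move above the amber key with the jaw shut.

Call:
send_rows(
  rows=[
    {"slide": [0.5,-1,0],"twist": [0,0,0.02],"jaw": 1},
    {"slide": [1,-2,0],"twist": [0,0,0.05],"jaw": 1},
    {"slide": [1.5,-3,0],"twist": [0,0,0.08],"jaw": 1},
    {"slide": [2,-4,0],"twist": [0,0,0.1],"jaw": 1},
    {"slide": [2.5,-5,0],"twist": [0,0,0.12],"jaw": 1},
    {"slide": [3,-6,0],"twist": [0,0,0.14],"jaw": 1},
    {"slide": [3.5,-7,0],"twist": [0,0,0.16],"jaw": 1},
    {"slide": [4,-8,0],"twist": [0,0,0.18],"jaw": 1},
    {"slide": [4.5,-9,0],"twist": [0,0,0.2],"jaw": 1},
    {"slide": [5.06,-10.34,0],"twist": [0,0,0.2],"jaw": 1},
    {"slide": [5.06,-10.34,0],"twist": [0,0,0.2],"jaw": 1},
    {"slide": [5.06,-10.34,0],"twist": [0,0,0.2],"jaw": 1},
  ],
)

```text
time: 1.6
ee_pos: [0.4559, 0.1004, 0.2053]
tool_rot: [-0.187, -3.135, -0.0]
contact_force: [-0.3, 0.2, 0.8]
gripper_width: 0.0005
finger_force: 0.0
```

```bash
python3 - <<'E'
from h import *
im,d,p=snap('wrist','w1.png'); orange(im,p)
s=bot.sense();print(s)
E
```

```text
[487.   15.1] [459, 0, 50, 43, 738] [0.2961 0.3276 0.058 ]
[427.8 171.5] [415, 158, 27, 28, 601] [0.4444 0.264  0.058 ]
[277.1 198.7] [264, 185, 27, 28, 588] [0.4549 0.1008 0.058 ]
[107.7 228.6] [93, 216, 30, 27, 613] [ 0.4661 -0.0913  0.058 ]
{'time': 1.65, 'q': array([-0.30625386,  0.37035189,  0.03672355,  2.01000902, -0.02068169,
        0.76211256,  1.19695925]), 'joint_vel': array([-0.02509516, -0.00192317, -0.01294467,  0.00123862,  0.00069387,
       -0.00018338,  0.00182754]), 'tau': array([ 1.29770726e+00, -3.75976288e+01,  1.39187783e+00, -1.53482616e+01,
        9.32582002e-02,  7.23043433e-02,  2.20532744e-02]), 'ee_pos': array([0.45551682, 0.10170705, 0.20530138]), 'tool_rot': array([-1.83297281e-01, -3.13540114e+00, -1.19205784e-03]), 'contact_force': array([ 0.21361818,  0.58091113, -0.99949841]), 'ft_torque': array([0.07212272, 0.01169842, 0.00888785]), 'finger_force': 0.0, 'gripper_width': 0.00040918607478526893}
```

View pics/w1.png

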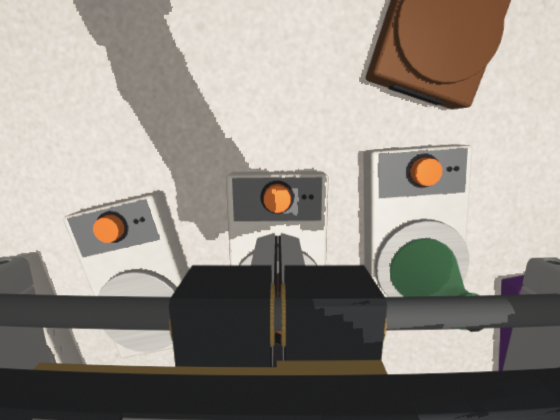

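The wrist view shows the amber key at (277,199), directly under the shut fingertips; the flask key is at (428,171) and the empty one at (108,229). I go down.

Call:
send_rows(
  rows=[
    {"slide": [0,0,-0.8],"twist": [0,0,0],"jaw": 1},
    {"slide": [0,0,-1.6],"twist": [0,0,0],"jaw": 1},
    {"slide": [0,0,-2.3],"twist": [0,0,0],"jaw": 1},
    {"slide": [0,0,-2.7],"twist": [0,0,0],"jaw": 1},
    {"slide": [0,0,-2.7],"twist": [0,0,0],"jaw": 1},
    {"slide": [0,0,-2.7],"twist": [0,0,0],"jaw": 1},
  ],
)

```text
time: 2.4
ee_pos: [0.4562, 0.1019, 0.0711]
tool_rot: [0.182, 3.136, 0.001]
contact_force: [0.9, 0.9, 0.8]
gripper_width: 0.0009
finger_force: 0.0
```

Call:
send_rows(
  rows=[
    {"slide": [0,0,-0.08],"twist": [0,0,0],"jaw": 1},
    {"slide": [0,0,-0.16],"twist": [0,0,0],"jaw": 1},
    {"slide": [0,0,-0.24],"twist": [0,0,0],"jaw": 1},
    {"slide": [0,0,-0.28],"twist": [0,0,0],"jaw": 1},
    {"slide": [0,0,-0.32],"twist": [0,0,0],"jaw": 1},
    {"slide": [0,0,-0.36],"twist": [0,0,0],"jaw": 1},
    {"slide": [0,0,-0.36],"twist": [0,0,0],"jaw": 1},
  ],
)

```text
time: 3.28
ee_pos: [0.4562, 0.1005, 0.0524]
tool_rot: [0.185, 3.136, 0.0]
contact_force: [1.2, -0.1, 1.8]
gripper_width: 0.0008
finger_force: 1.3
```

Call:
send_rows(
  rows=[
    {"slide": [0,0,-0.03],"twist": [0,0,0],"jaw": 1},
    {"slide": [0,0,-0.06],"twist": [0,0,0],"jaw": 1},
    {"slide": [0,0,-0.08],"twist": [0,0,0],"jaw": 1},
    {"slide": [0,0,-0.1],"twist": [0,0,0],"jaw": 1},
    {"slide": [0,0,-0.1],"twist": [0,0,0],"jaw": 1},
  ],
)

```text
time: 3.9
ee_pos: [0.4562, 0.1005, 0.0475]
tool_rot: [0.185, 3.136, 0.0]
contact_force: [0.2, 0.3, 4.9]
gripper_width: 0.0002
finger_force: 2.5
```

Call:
send_rows(
  rows=[
    {"slide": [0,0,-0.02],"twist": [0,0,0],"jaw": 1},
    {"slide": [0,0,-0.03],"twist": [0,0,0],"jaw": 1},
    {"slide": [0,0,-0.03],"twist": [0,0,0],"jaw": 1},
  ],
)

```text
time: 4.28
ee_pos: [0.4562, 0.1005, 0.0463]
tool_rot: [0.185, 3.136, 0.0]
contact_force: [-1.2, -0.1, 6.9]
gripper_width: 0.0006
finger_force: 3.7
```

Call:
send_rows(
  rows=[
    {"slide": [0,0,0.4],"twist": [0,0,0],"jaw": 1},
    {"slide": [0,0,1.2],"twist": [0,0,0],"jaw": 1},
    {"slide": [0,0,2.2],"twist": [0,0,0],"jaw": 1},
    {"slide": [0,0,3.2],"twist": [0,0,0],"jaw": 1},
    {"slide": [0,0,3.2],"twist": [0,0,0],"jaw": 1},
  ],
)

```text
time: 4.9
ee_pos: [0.4583, 0.1011, 0.209]
tool_rot: [0.185, 3.129, 0.004]
contact_force: [-0.5, -0.2, -0.8]
gripper_width: 0.0003
finger_force: 0.0
```

```bash
python3 - <<'E'
from h import *
im,d,p=snap('wrist','w2.png'); orange(im,p)
im,d,p=snap('top','t2.png'); orange(im,p)
s=bot.sense();print(s['ee_pos'],s['time'])
E
```

```text
[465.1   4.7] [461, 0, 8, 12, 30] [0.2873 0.3078 0.058 ]
[491.9  14.5] [477, 0, 28, 44, 415] [0.2983 0.3353 0.058 ]
[477.5  22.5] [469, 5, 19, 39, 226] [0.3047 0.3204 0.058 ]
[425.1 168.1] [412, 155, 27, 28, 595] [0.4444 0.2639 0.058 ]
[275.8 193.9] [263, 181, 26, 27, 539] [0.4538 0.1009 0.058 ]
[107.7 224.5] [94, 212, 29, 26, 603] [ 0.466  -0.0913  0.058 ]
[152.2 162.5] [147, 158, 11, 10, 92] [0.6333 0.4454 0.058 ]
[445.1 200.2] [440, 195, 11, 11, 89] [ 0.5267 -0.2851  0.058 ]
[371.9 225.1] [367, 220, 11, 11, 96] [ 0.4674 -0.0963  0.058 ]
[225.5 236.8] [221, 232, 11, 11, 96] [0.445  0.2625 0.058 ]
[117.8 277.4] [113, 272, 11, 11, 97] [0.3503 0.525  0.058 ]
[196.  339.4] [191, 334, 11, 12, 106] [0.2009 0.3346 0.058 ]
[0.45570721 0.10042504 0.20577754] 5.0
```

View pics/w2.png

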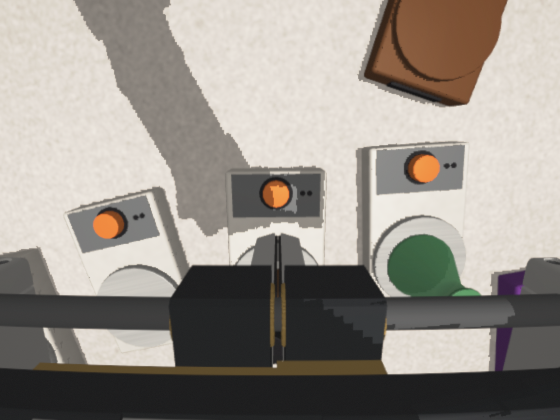

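The amber key at (276,194) now looks smaller and lower than the others, and the press peaked at 6.9 N, above the 3 N sliding force, so it is latched. On to the jar key.

Call:
send_rows(
  rows=[
    {"slide": [0.2,-1,0],"twist": [0,0,0.03],"jaw": 1},
    {"slide": [0.4,-2,0],"twist": [0,0,0.06],"jaw": 1},
    {"slide": [0.6,-3,0],"twist": [0,0,0.09],"jaw": 1},
    {"slide": [0.8,-4,0],"twist": [0,0,0.12],"jaw": 1},
    {"slide": [1,-5,0],"twist": [0,0,0.15],"jaw": 1},
    {"slide": [1.2,-6,0],"twist": [0,0,0.18],"jaw": 1},
    {"slide": [1.35,-7,0],"twist": [0,0,0.18],"jaw": 1},
    {"slide": [1.44,-7.7,0],"twist": [0,0,0.18],"jaw": 1},
    {"slide": [1.44,-7.7,0],"twist": [0,0,0.18],"jaw": 1},
    {"slide": [1.44,-7.7,0],"twist": [0,0,0.18],"jaw": 1},
    {"slide": [1.44,-7.7,0],"twist": [0,0,0.18],"jaw": 1},
  ],
)

```text
time: 6.38
ee_pos: [0.528, -0.2825, 0.2053]
tool_rot: [0.101, -3.139, -0.003]
contact_force: [0.4, -1.2, -0.4]
gripper_width: 0.0004
finger_force: 0.0
```

```bash
python3 - <<'E'
from h import *
im,d,p=snap('wrist','w3.png'); orange(im,p)
s=bot.sense();print(s['ee_pos'],s['time'],s['tool_rot'])
for f,u,v in(('w1.png',277,199),('w2.png',276,194),('w2.png',425,168)): print(f,np.load(f+'.npz')['d'][v,u])
E
```

```text
[456.1 154.7] [443, 141, 27, 29, 593] [ 0.467  -0.0954  0.058 ]
[276.  197.9] [263, 185, 27, 27, 569] [ 0.5263 -0.2832  0.058 ]
[ 0.52817052 -0.28273289  0.2056274 ] 6.425 [ 1.01167572e-01 -3.13928271e+00 -1.76929997e-03]
w1.png 0.33308467
w2.png 0.34415546
w2.png 0.32987
```

View pics/w3.png

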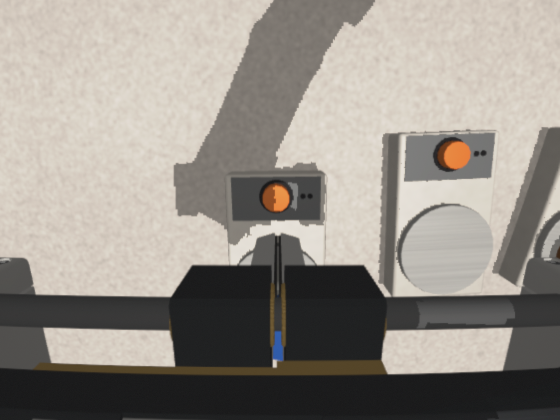

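The jar key is at (276,198), under the fingertips and within 2 mm; the empty stirrer's key is at (456,155). Depth confirms the amber key went down by about 8 mm or more. Press.

Call:
send_rows(
  rows=[
    {"slide": [0,0,-0.8],"twist": [0,0,0],"jaw": 1},
    {"slide": [0,0,-1.6],"twist": [0,0,0],"jaw": 1},
    {"slide": [0,0,-2.3],"twist": [0,0,0],"jaw": 1},
    {"slide": [0,0,-2.7],"twist": [0,0,0],"jaw": 1},
    {"slide": [0,0,-2.7],"twist": [0,0,0],"jaw": 1},
    {"slide": [0,0,-2.7],"twist": [0,0,0],"jaw": 1},
  ],
)

```text
time: 7.18
ee_pos: [0.5289, -0.2844, 0.072]
tool_rot: [-0.099, 3.139, -0.001]
contact_force: [0.0, 0.1, 0.7]
gripper_width: 0.0004
finger_force: 0.0
```

Call:
send_rows(
  rows=[
    {"slide": [0,0,-0.08],"twist": [0,0,0],"jaw": 1},
    {"slide": [0,0,-0.16],"twist": [0,0,0],"jaw": 1},
    {"slide": [0,0,-0.24],"twist": [0,0,0],"jaw": 1},
    {"slide": [0,0,-0.28],"twist": [0,0,0],"jaw": 1},
    {"slide": [0,0,-0.32],"twist": [0,0,0],"jaw": 1},
    {"slide": [0,0,-0.36],"twist": [0,0,0],"jaw": 1},
    {"slide": [0,0,-0.4],"twist": [0,0,0],"jaw": 1},
    {"slide": [0,0,-0.44],"twist": [0,0,0],"jaw": 1},
    {"slide": [0,0,-0.44],"twist": [0,0,0],"jaw": 1},
  ],
)

```text
time: 8.3
ee_pos: [0.528, -0.2845, 0.0488]
tool_rot: [0.098, -3.14, -0.0]
contact_force: [-1.2, 0.1, 1.6]
gripper_width: 0.0001
finger_force: 1.3
```

Call:
send_rows(
  rows=[
    {"slide": [0,0,-0.02],"twist": [0,0,0],"jaw": 1},
    {"slide": [0,0,-0.04],"twist": [0,0,0],"jaw": 1},
    {"slide": [0,0,-0.05],"twist": [0,0,0],"jaw": 1},
    {"slide": [0,0,-0.05],"twist": [0,0,0],"jaw": 1},
  ],
)

```text
time: 8.8
ee_pos: [0.5281, -0.2845, 0.0469]
tool_rot: [-0.098, 3.14, -0.0]
contact_force: [-1.5, 0.4, 6.1]
gripper_width: 0.0005
finger_force: 3.2
```

6.1 N, above the sliding force and at the stop. Lift and go to the flask.

Call:
send_rows(
  rows=[
    {"slide": [0,0,0.4],"twist": [0,0,0],"jaw": 1},
    {"slide": [0,0,1.2],"twist": [0,0,0],"jaw": 1},
    {"slide": [0,0,2.2],"twist": [0,0,0],"jaw": 1},
    {"slide": [0,0,3.2],"twist": [0,0,0],"jaw": 1},
    {"slide": [0,0,3.2],"twist": [0,0,0],"jaw": 1},
  ],
)

```text
time: 9.43
ee_pos: [0.5308, -0.2859, 0.2103]
tool_rot: [-0.097, 3.132, -0.006]
contact_force: [-0.7, 0.6, -0.2]
gripper_width: 0.0004
finger_force: 0.0
```

Call:
send_rows(
  rows=[
    {"slide": [-0.3,1,0],"twist": [0,0,-0.02],"jaw": 1},
    {"slide": [-0.6,2,0],"twist": [0,0,-0.04],"jaw": 1},
    {"slide": [-0.8,3,0],"twist": [0,0,-0.06],"jaw": 1},
    {"slide": [-1,4,0],"twist": [0,0,-0.08],"jaw": 1},
    {"slide": [-1.2,5,0],"twist": [0,0,-0.1],"jaw": 1},
    {"slide": [-1.4,6,0],"twist": [0,0,-0.12],"jaw": 1},
    {"slide": [-1.5,7,0],"twist": [0,0,-0.14],"jaw": 1},
    {"slide": [-1.6,8,0],"twist": [0,0,-0.16],"jaw": 1},
    {"slide": [-1.64,9,0],"twist": [0,0,-0.16],"jaw": 1},
    {"slide": [-1.64,10,0],"twist": [0,0,-0.16],"jaw": 1},
    {"slide": [-1.64,10.96,0],"twist": [0,0,-0.16],"jaw": 1},
    {"slide": [-1.64,10.96,0],"twist": [0,0,-0.16],"jaw": 1},
  ],
)

```text
time: 10.92
ee_pos: [0.4446, 0.2677, 0.205]
tool_rot: [-0.143, -3.137, -0.002]
contact_force: [0.8, -0.4, -0.4]
gripper_width: 0.0005
finger_force: 0.0
```

Call:
send_rows(
  rows=[
    {"slide": [0,0,0],"twist": [0,0,0],"jaw": 1},
    {"slide": [0,0,0],"twist": [0,0,0],"jaw": 1},
  ],
)

```text
time: 11.18
ee_pos: [0.4462, 0.2616, 0.206]
tool_rot: [-0.157, -3.137, 0.002]
contact_force: [-0.5, -0.2, -1.0]
gripper_width: 0.0005
finger_force: 0.0
```

```bash
python3 - <<'E'
from h import *
im,d,p=snap('wrist','w4.png'); orange(im,p)
s=bot.sense();print(s['ee_pos'],s['time'],s['tool_rot'])
E
```

```text
[523.9  83. ] [511, 69, 27, 30, 635] [0.3492 0.5269 0.058 ]
[280.2 197.6] [267, 184, 27, 28, 587] [0.4445 0.2651 0.058 ]
[137.2 219.5] [124, 207, 27, 26, 544] [0.4532 0.1051 0.058 ]
[442.1 334.8] [431, 329, 24, 14, 280] [0.6357 0.4471 0.058 ]
[118.  346.3] [92, 330, 49, 35, 1227] [0.6123 0.0453 0.058 ]
[0.44626508 0.26175259 0.20623309] 11.225 [-1.57544313e-01 -3.13724039e+00  1.46410215e-03]
```

View pics/w4.png

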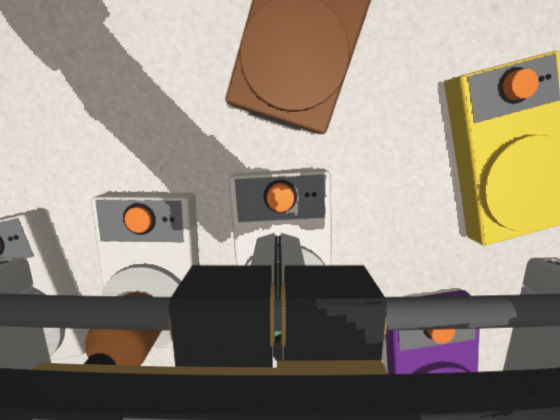

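The flask key is at (280,198) under the tips; the amber bottle's pressed key is at (137,219). Press.

Call:
send_rows(
  rows=[
    {"slide": [0,0,-0.8],"twist": [0,0,0],"jaw": 1},
    {"slide": [0,0,-1.6],"twist": [0,0,0],"jaw": 1},
    {"slide": [0,0,-2.3],"twist": [0,0,0],"jaw": 1},
    {"slide": [0,0,-2.7],"twist": [0,0,0],"jaw": 1},
    {"slide": [0,0,-2.7],"twist": [0,0,0],"jaw": 1},
    {"slide": [0,0,-2.7],"twist": [0,0,0],"jaw": 1},
  ],
)

```text
time: 11.98
ee_pos: [0.4468, 0.2632, 0.0723]
tool_rot: [0.155, 3.137, 0.001]
contact_force: [-0.6, 0.8, -0.2]
gripper_width: 0.0004
finger_force: 0.0
```

Call:
send_rows(
  rows=[
    {"slide": [0,0,-0.08],"twist": [0,0,0],"jaw": 1},
    {"slide": [0,0,-0.16],"twist": [0,0,0],"jaw": 1},
    {"slide": [0,0,-0.24],"twist": [0,0,0],"jaw": 1},
    {"slide": [0,0,-0.28],"twist": [0,0,0],"jaw": 1},
    {"slide": [0,0,-0.32],"twist": [0,0,0],"jaw": 1},
    {"slide": [0,0,-0.36],"twist": [0,0,0],"jaw": 1},
    {"slide": [0,0,-0.4],"twist": [0,0,0],"jaw": 1},
    {"slide": [0,0,-0.44],"twist": [0,0,0],"jaw": 1},
    {"slide": [0,0,-0.44],"twist": [0,0,0],"jaw": 1},
  ],
)

```text
time: 13.1
ee_pos: [0.446, 0.2635, 0.0493]
tool_rot: [-0.153, -3.138, 0.0]
contact_force: [-0.7, 0.0, 3.3]
gripper_width: 0.0004
finger_force: 1.3
```

Call:
send_rows(
  rows=[
    {"slide": [0,0,-0.02],"twist": [0,0,0],"jaw": 1},
    {"slide": [0,0,-0.04],"twist": [0,0,0],"jaw": 1},
    {"slide": [0,0,-0.05],"twist": [0,0,0],"jaw": 1},
    {"slide": [0,0,-0.05],"twist": [0,0,0],"jaw": 1},
  ],
)

```text
time: 13.6
ee_pos: [0.446, 0.2635, 0.0472]
tool_rot: [-0.154, -3.138, -0.0]
contact_force: [-1.5, -0.2, 6.1]
gripper_width: 0.0007
finger_force: 2.9
```

Call:
send_rows(
  rows=[
    {"slide": [0,0,0.4],"twist": [0,0,0],"jaw": 1},
    {"slide": [0,0,1.2],"twist": [0,0,0],"jaw": 1},
    {"slide": [0,0,2.2],"twist": [0,0,0],"jaw": 1},
    {"slide": [0,0,3.2],"twist": [0,0,0],"jaw": 1},
    {"slide": [0,0,3.2],"twist": [0,0,0],"jaw": 1},
    {"slide": [0,0,3.2],"twist": [0,0,0],"jaw": 1},
  ],
)

```text
time: 14.35
ee_pos: [0.4458, 0.2632, 0.2064]
tool_rot: [-0.154, -3.137, 0.001]
contact_force: [0.2, -0.7, 0.1]
gripper_width: 0.0006
finger_force: 0.0
```

```bash
python3 - <<'E'
from h import *
im,d,p=snap('wrist','w5.png'); im4=np.load('w4.png.npz'); orange(im,p)
f=lambda d,u,v:np.median(d[v-6:v+7,u-6:u+7])
print('flask key depth before/after',f(im4['d'],280,198),f(d,280,196),'amber',f(d,137,217))
a=np.load('scene1.png.npz'); im,d,p=snap('scene','s5.png')
print('jar key',f(a['d'][...],171,157)-f(d,171,157))
h0=np.abs(im.astype(int)-a['im']).max(2)
for n,(u,v) in dict(jar=(143,168),amber=(240,218),flask=(290,254)).items(): print(n,(h0[v-22:v+22,u-22:u+22]>40).sum())
s=bot.sense();print(s['ee_pos'],s['time'])
E
```

```text
[522.   84.2] [509, 70, 28, 30, 640] [0.3491 0.5269 0.058 ]
[278.6 197. ] [266, 184, 26, 27, 549] [0.4434 0.2653 0.058 ]
[135.8 219.6] [123, 207, 27, 26, 543] [0.4533 0.1052 0.058 ]
[440.  335.1] [429, 329, 24, 15, 285] [0.6354 0.4471 0.058 ]
[116.2 346.2] [90, 330, 50, 35, 1227] [0.6124 0.045  0.058 ]
flask key depth before/after 0.33399373 0.34207997 amber 0.3476929
jar key -0.007769704
jar 0
amber 0
flask 113
[0.44520535 0.26290863 0.20550342] 14.45
```

The flask key is 8 mm lower and the jar key 7.8 mm lower. The image change at the flask is most likely the arm's shadow or the arm itself in view. Handing in.

```bash
python3 -c "
from plant import bot
print(bot.job_done())"
```

```text
the job is handed in; nothing more can be done
None
```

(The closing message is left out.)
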